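# Put the garlic away in its pop-up keeper

### The arm

A 6-joint arm with a two-finger parallel gripper is mounted at the origin on a cart in front of the work surface, level with it; the furniture and walls round the work are solid. World frame = base frame: x ahead of the robot, y to its left, z up, the work surface at z = 0. Lengths are in mm, angles in rad, forces in N, time in s.
With the tool pointing down it reaches from about 275 to 1000 mm from the base axis. Payload 8.4 kg.
Tool frame: the origin (TCP) lies between the finger pads; the fingertips stand 22 mm ahead of it and the grasp point (between the pads) lies 3 mm ahead of it (r.nose_length is the z of the fingertips in the tool frame, in mm); z points along the fingers, y is the line along which they close (so a half turn about z gives the same grasp; the last joint's range is limited). The gripper opens to 85 mm and grips with 20 to 120 N. Pads are 22 mm wide; open, the fingers measure 114 mm over their backs; the gripper's body (76 mm by 85 mm) begins 54 mm behind the grasp point. The pads swing forward as they close: fully open they stand 13 mm farther back than shut.
Start: joints at [1.186, 0.353, 1.633, -0, 1.155, -0.002], TCP at [233.448, 579.767, 253.281] pointing down, gripper open.
Joint ranges: [-2.63, 2.63], [-0.92, 2.1], [0.06, 2.66], [-1.3, 4.44], [0, 2.69], [-3.02, 3.02]. Speed limits (rad/s): [2.22, 2.22, 2.79, 3.14, 3.14, 3.14].

### API

Orientations are given as [roll, pitch, yaw] about the fixed x, y, z axes, in that order (R = Rz(yaw) Ry(pitch) Rx(roll)).
In Python, from rig import r, camrig, workorder gives the robot as it stands (r), with the cameras (camrig) and the job (workorder).
- The arm moves only by the shell command python3 steer.py 'ROWS' [FORCE]. ROWS is one flat JSON list of numbers that holds 1 to 5 rows one after another, with no inner brackets; each row has 7 numbers: a rotation vector rx, ry, rz in a scale on which 1.0 is 4 rad, then dx, dy, dz in shares of 20 cm (1.0 is 20 cm), then the opening from 0.0 (shut) to 1.0 (fully open); each row shifts and turns the commanded pose from where the row before left it, along the tool's axes as they then stand; what a row does not reach is not made up. A row lasts 1/12 s, in which the tool goes at most 41.7 mm and 0.125 rad, less where a joint would pass 70% of its speed; a pose out of reach is approached as far as the arm can. The fingers move at their own pace and stop on an object; FORCE is the grip in N (left out, the last holds). Time passes only in rows, so rows that do not move let the fingers close. It prints the time, the measured TCP pose, the force, the opening and the grip force at its end. Input that does not fit is refused with a message, and nothing moves.
- r.sense(): the state, without advancing time (a new reading comes with each control period).
- camrig.grab_frame(name): name is "side" or "top"; returns the picture (384x512x3 uint8, red, green, blue); there is no depth.
- camrig.camera_params(name): a dict with "fx", "fy", "cx", "cy" (pixels), "rvec" (rotation vector, rad) and "tvec" (3), from world to camera coordinates, as OpenCV has them. Camera axes: x right, y down, z forward; pixel columns grow to the right and rows downward; lengths in mm; the calibration is good to about 2 mm. A picture is of the moment at which its call begins. camera_params takes no time and is no camera call.
- workorder.sign_off(): hands the job in; it is judged then, once.
The state is a dict: "clock": time; "qpos": joint angles; "qvel": joint speeds; "joint_efforts": joint torques, N m; "eef_pos": TCP position; "tcp_rot": TCP orientation; "contact_force": force on the tool from outside, world axes, zero at the start; "wrist_torque": the same for the moment, N m; "opening": opening from 0.0 (shut) to 1.0 (fully open); "grasp_force": force on a finger pad.
Only numpy, scipy, OpenCV 4.12 (cv2) and the standard library are available. Lean on these libraries where they do the work, as an engineer would, in place of code of your own. Each camera call takes 0.05 s, during which the arm holds its last target. There are 200 camera calls.

### The job

Put the garlic away: press the orange thumb tab until the keeper's sprung lid pops wide open, set the garlic bulb down inside (do not drop it), then swing the lid over and press it down until the catch snaps and it stays shut by itself. The keeper is light plastic, so feel your way and never push any part of it with more than about 2 kg of force (20 N); leave the lemon and the white food pot alone.

Things in the scene. Friction and masses are not known exactly. Their poses are not given: they have to be found in the camera images.
- garlic_keeper: Cream plastic box, 150 (its x) x 160 (y) mm, sage green lid, stuck on four soft suction feet. Origin: on the worktop under its centre; +x to the hinge side, -x to the orange tab, z up. Inside 142 x 152 mm; inner floor at z = 14, rim at 76 mm. The feet are squeezed more or less each time: box, lid and tab together stand up to 5 mm higher or lower than all heights given here, and stay so.
- hinge_spot (a point): Point on the worktop straight below the middle of the lid's hinge axis (keeper's x = +81 mm; axis along its y, 77.5 mm up, +-5). The lid is a plate 7 mm thick, 164 mm wide, lying 2 to 157 mm from the axis; its outer face is 7 mm off the axis, so 84.5 mm (+-5) above the worktop when shut.
- keeper_lid (a joint): Lid angle (rad): about 0 shut, 1.66 wide open (just past upright). A spring always drives it open: 1.5 to 2 N at its front edge when nearly shut, under 1 N upright. Catching it: the last 14 mm of the front edge's travel push back harder, 7 to 11 N near the front edge at 6 mm to go, then less; it clicks in at 0 and its hard stop is -0.006, 1 mm lower. Short of that it springs up again.
- keeper_tab (a joint): Angle of the orange catch (rad), a rocker on a pin along y at the keeper's x = -81, z = 54 mm: 0 at rest, grows as its pad is pressed down, hard stop at 0.215. It springs back. 2.5 N starts it; the lid is let go somewhere between 0.10 and 0.20 rad (3.5 to 6.5 mm at the press point, 4 to 6.5 N), depending on the lid's adjustable steel strike plate.
- tab_spot (a point): Point on the worktop straight below the press point of the orange pad (keeper's x = -114 mm); the pad's top is 56.5 mm (+-5) above it at rest, its stop 7 mm lower. The pad is 36 mm wide and reaches from x = -85 to -125 mm. At its inner end the hook part stands 48 mm above the pin and swings out up to 10 mm when the pad is pressed.
- garlic: A garlic bulb, whitish pink, 48 x 50 x 51 mm, lying loose on the chopping board. Origin: centre of its underside. Widest about 20 mm above its underside.
- chopping_board: Wooden chopping board, 250 x 360 x 22 mm, fixed. Origin: centre of its underside.
- lemon: A lemon, 72 x 55 x 56 mm, loose on the far left of the board, to be left alone. Origin: centre of its underside.
- spread_pot: A small white food pot with red fruit on its side, 72 mm across, 71 mm high, standing loose behind the keeper, to be left alone. Origin: centre of its underside.

How it is judged:
By the outcome, as a careful person would: the job done as asked, in the order asked, and still so for the second after the job is handed in, with the robot touching nothing.
It also fails if it takes over 72 s, if anything falls off the work surface, if the arm or the gripper's body presses on something with over 40 N, if the wrist force passes 120 N, or if a joint passes its speed limit or range.

## Working session

There is one attempt and no reset: what is moved stays moved. The work goes in short steps, Python scripts to look and compute and a shell command to move; the robot and the scene stay as the last step left them, time stands still between calls to the robot, and variables do not carry over. Pictures are saved under pics/ and viewed, at most 12 in all, crops included, and the job is handed in when it is done.

```bash
ls; mkdir -p pics; python3 - <<'E'
from rig import r, camrig, workorder
import cv2
for n in("side","top"):
    cv2.imwrite(f"pics/{n}0.png",cv2.resize(camrig.grab_frame(n)[:,:,::-1],(800,600),interpolation=cv2.INTER_CUBIC))
    print(camrig.camera_params(n))
s=r.sense();print(s,r.nose_length)
E
```

```text
pics
rig.py
steer.py
{'fx': 471.68732203864147, 'fy': 471.68732203864147, 'cx': 257.3305494669762, 'cy': 193.9712530851712, 'rvec': array([ 1.96039607, -0.5028197 ,  0.34364216]), 'tvec': array([-430.63497738,  207.18047449, 1008.5590151 ])}
{'fx': 493.25942384230547, 'fy': 493.25942384230547, 'cx': 264.53354127712555, 'cy': 189.6795524547164, 'rvec': array([ 2.05946684, -2.1424164 ,  0.25253084]), 'tvec': array([ 131.64873603,  575.24158234, 1445.13610578])}
{'clock': 0.1, 'qpos': array([ 1.18559495e+00,  3.53590041e-01,  1.63405874e+00, -2.19622037e-05,
        1.15517993e+00, -2.38472459e-03]), 'qvel': array([-4.31901150e-04, -2.36807067e-04, -2.02256645e-03, -2.70717407e-05,
        2.26215948e-03,  1.88755657e-04]), 'joint_efforts': array([-1.39259711e-03, -6.06354904e+01, -3.42816639e+01,  3.94667850e-06,
        3.95844720e-03,  2.87200578e-05]), 'eef_pos': array([233.30846768, 579.39662827, 252.63020159]), 'tcp_rot': array([-3.14035655e+00,  1.71338124e-05,  2.75878489e+00]), 'contact_force': array([-0.31139161,  0.18816701,  0.40552112]), 'wrist_torque': array([ 0.03288518, -0.01243396,  0.00677386]), 'grasp_force': 0.0, 'opening': 1.0006800175774464} 22.0
```

View pics/side0.png

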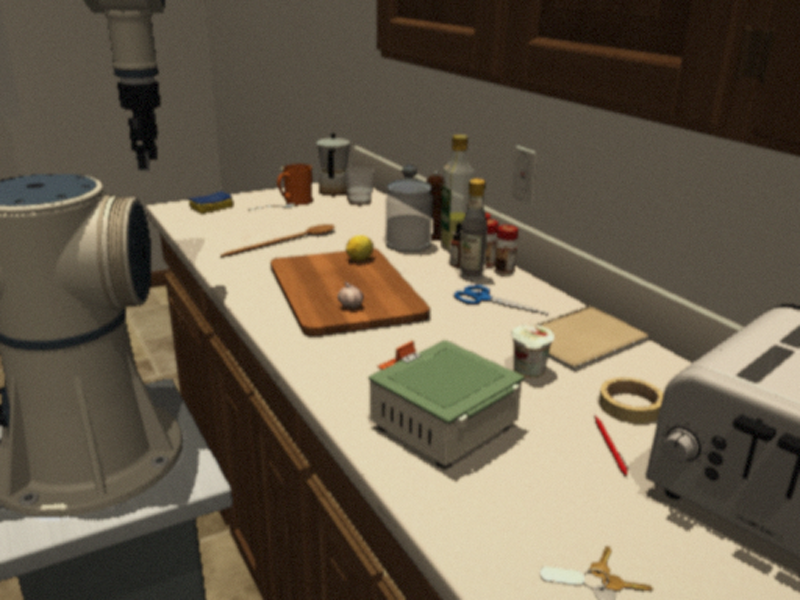

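View pics/top0.png

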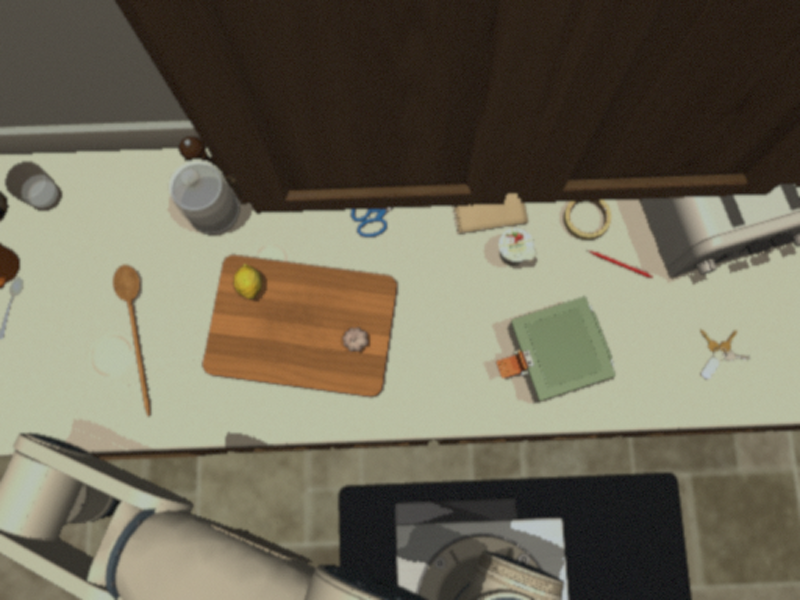

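Side: keeper at about (445,400), tab at (400,357), garlic at (350,297) on the board. Top: lid centre at (562,350), tab at (512,365), garlic at (356,340), pot at (516,246). I'll enlarge the keeper in both.

```bash
python3 - <<'E'
import cv2,numpy as np
t=cv2.imread("pics/top0.png");s=cv2.imread("pics/side0.png")
# crops in 800-scale: top (470..630,285..415) side(360..530,335..470), garlic top (330..390,310..370)
a=cv2.resize(t[285:415,480:630],None,fx=3.6,fy=3.6,interpolation=cv2.INTER_CUBIC)
b=cv2.resize(s[330:470,360:530],None,fx=3.4,fy=3.4,interpolation=cv2.INTER_CUBIC)
cv2.imwrite("pics/ct.png",a);cv2.imwrite("pics/cs.png",b);print(a.shape,b.shape)
E
cat > h.py <<'E'
from rig import r, camrig, workorder
import numpy as np,cv2
from scipy.spatial.transform import Rotation as Ro
def ray(cam,u,v):
    c=camrig.camera_params(cam);R=cv2.Rodrigues(c["rvec"])[0]
    d=R.T@np.array([(u-c["cx"])/c["fx"],(v-c["cy"])/c["fy"],1]);return -R.T@c["tvec"],d
def atz(cam,u,v,z):
    o,d=ray(cam,u,v);return o+d*(z-o[2])/d[2]
def proj(cam,p):
    c=camrig.camera_params(cam);K=np.array([[c["fx"],0,c["cx"]],[0,c["fy"],c["cy"]],[0,0,1.]])
    return cv2.projectPoints(np.float64(p).reshape(-1,3),c["rvec"],c["tvec"],K,None)[0].reshape(-1,2)
def tri(u1,u2): # side,top
    A=[];b=[]
    for cam,u in(("side",u1),("top",u2)):
        o,d=ray(cam,*u);d=d/np.linalg.norm(d);P=np.eye(3)-np.outer(d,d);A.append(P);b.append(P@o)
    x=np.linalg.lstsq(np.vstack(A),np.hstack(b),rcond=None);return x[0],x[1]
E
```

```text
(468, 540, 3) (476, 578, 3)
```

View pics/ct.png

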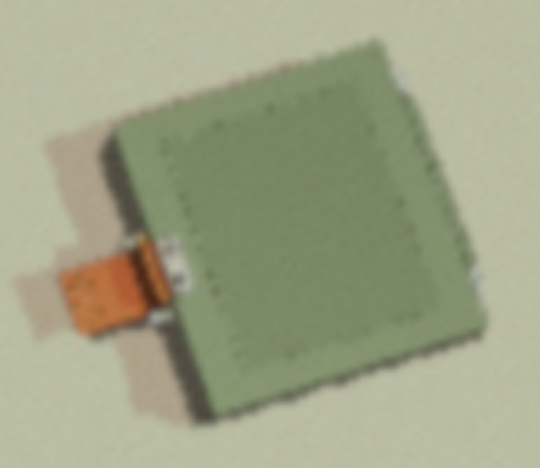

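View pics/cs.png

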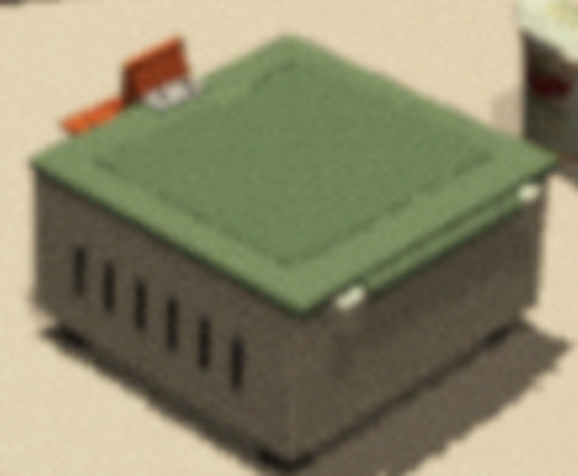

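Top crop: lid corners (114,130), (380,40), (485,330), (212,418); tab end (58,272)/(82,333). Side crop: matching corners (288,37), (556,160), (302,312), (33,160). Next I fit the lid model to these.

```bash
python3 - <<'E'
from h import *
from scipy.optimize import least_squares
f=lambda x:(np.array(x)+.5)/1.5625-.5
T=f(np.array([480,285])+np.array([[114,130],[380,40],[485,330],[212,418]])/3.6)
S=f(np.array([360,330])+np.array([[288,37],[556,160],[302,312],[33,160]])/3.4)
def lid(p,L):
    c,s=np.cos(p[2]),np.sin(p[2]);L=np.array(L,float)
    return np.c_[p[0]+c*L[:,0]-s*L[:,1],p[1]+s*L[:,0]+c*L[:,1],L[:,2]+p[3]]
for sg in(1,-1):
    L=[[-76,-82*sg,84.5],[79,-82*sg,84.5],[79,82*sg,84.5],[-76,82*sg,84.5]]
    q=least_squares(lambda p:np.r_[(proj("top",lid(p,L))-T).ravel(),(proj("side",lid(p,L))-S).ravel()],[400,-100,-1.57,0])
    print(sg,q.x,q.cost,np.abs(q.fun).max(),q.fun.round(1))
    if q.cost<30: np.save("keeper.npy",q.x);p=q.x;print(lid(p,[[-114,0,56.5],[81,0,77.5],[0,0,0],[-125,18,56],[-125,-18,56]]),f(np.array([480,285])+np.array([[58,272],[82,333]])/3.6),proj("top",lid(p,[[-125,18,56],[-125,-18,56]])))
g=tri(f([350,297]),f([356,340]));print("garlic",g)
print("lemon",tri(f([360,249]),f([248,283])),"pot",atz("top",*f([517,246]),71))
T=f([[230,255],[397,274],[379,396],[204,373]])
print("board",[atz("top",*u,22).round(0) for u in T])
E
```

```text
1 [ 4.71539922e+02 -1.63080194e+02  2.58958456e-01 -8.31863742e+00] 8476.550758680878 71.08004124967022 [ 63.6  31.4  -1.5  -0.9 -71.1 -37.   -5.8  -3.6   4.5  52.3   0.6   2.4
  -5.1 -51.5  -1.3  -1.2]
-1 [ 466.02381902 -170.84530763   -1.3004568    -0.59735833] 6.047361328516526 2.1811596887950486 [-0.8 -1.4  0.1 -0.7  1.1 -0.9  0.4 -0.6 -0.4 -0.3  0.7  0.3 -0.7  0.5
 -2.2  0.2]
[[ 435.57913302  -60.98575595   55.90264167]
 [ 487.6555696  -248.90341014   76.90264167]
 [ 466.02381902 -170.84530763   -0.59735833]
 [ 449.98773288  -45.57821721   55.40264167]
 [ 415.29524288  -55.19232858   55.40264167]] [[317.33111111 230.57555556]
 [321.59777778 241.42      ]] [[317.12967833 230.31745868]
 [321.05101084 241.59812111]]
garlic (array([504.54505956, 224.91217311,  40.33171732]), array([5.20005853]))
lemon (array([629.55077648, 437.43115017,  43.5365719 ]), array([19.65137173])) pot [ 674.39745625 -100.61309262   71.        ]
board [array([693., 480.,  22.]), array([639., 140.,  22.]), array([393., 184.,  22.]), array([452., 528.,  22.])]
```

The rows are not in the units I measure in: shifts go in shares of 20 cm and turns go in shares of 4 rad. I convert before sending: 0.115 rad / 4 = 0.0288.

```bash
cat >> h.py <<'E'
K=np.load("keeper.npy") if __import__("os").path.exists("keeper.npy") else None
def kw(p,dz=0):
    c,s=np.cos(K[2]),np.sin(K[2]);return np.array([K[0]+c*p[0]-s*p[1],K[1]+s*p[0]+c*p[1],p[2]+dz])
def wk(w):
    c,s=np.cos(K[2]),np.sin(K[2]);x,y=w[0]-K[0],w[1]-K[1];return np.array([c*x+s*y,-s*x+c*y,w[2]])
def tool(yaw,tilt=0): # tool y along world angle yaw, z down, then turned -tilt about tool y
    y=np.array([np.cos(yaw),np.sin(yaw),0]);z=np.array([0,0,-1.]);return Ro.from_matrix(np.c_[np.cross(y,z),y,z])*Ro.from_rotvec([0,-tilt,0])
KY=K[2]+np.pi/2 if K is not None else 0
def go(tip,R,nose=22):
    s=r.sense();C=Ro.from_euler("xyz",s["tcp_rot"])
    t=np.array(tip)-R.apply([0,0,nose])
    print("turn",(C.inv()*R).as_rotvec().round(3),"| shift now-axes",C.inv().apply(t-s["eef_pos"]).round(1),"after-turn",R.inv().apply(t-s["eef_pos"]).round(1))
def st(nose=22):
    s=r.sense();C=Ro.from_euler("xyz",s["tcp_rot"])
    tip=s["eef_pos"]+C.apply([0,0,nose]);print("tip world",tip.round(1),"keeper",wk(tip).round(1),"F",s["contact_force"].round(2),"open",s["opening"].round(2),"t",round(s["clock"],2))
E
python3 - <<'E'
from h import *
st();go(kw([-112,0,110]),tool(KY,0.2));go(kw([-112,0,110]),tool(KY,0))
E
python3 steer.py '[0, 0, 0.0288, 0, 0, 0, 0, 0, 0, 0.0288, 0, 0, 0, 0, 0, 0, 0.0288, 0, 0, 0, 0, 0, 0, 0.0288, 0, 0, 0, 0]' 20
python3 steer.py '[0, 0, 0.0288, 0, 0, 0, 0, 0, 0, 0.0288, 0, 0, 0, 0, 0, 0, 0.0288, 0, 0, 0, 0, 0, 0, 0.0288, 0, 0, 0, 0]'
python3 - <<'E'
from h import *
st();go(kw([-112,0,110]),tool(KY,0.2));go(kw([-112,0,110]),tool(KY,0))
E
```

```text
clock: 0.43
eef_pos: [233.4, 579.5, 252.8]
tcp_rot: [-3.141, 0.0, 2.293]
contact_force: [-0.1, 0.0, -0.2]
opening: 0.451
grasp_force: 0.0
clock: 0.77
eef_pos: [233.3, 579.5, 252.9]
tcp_rot: [-3.141, 0.001, 1.833]
contact_force: [-0.1, 0.7, 1.2]
opening: -0.003
grasp_force: 0.0Traceback (most recent call last):
  File "<stdin>", line 2, in <module>
  File "h.py", line 31, in st
    tip=s["eef_pos"]+C.apply([0,0,nose]);print("tip world",tip.round(1),"keeper",wk(tip).round(1),"F",s["contact_force"].round(2),"open",s["opening"].round(2),"t",round(s["clock"],2))
                                                                                                                                         ^^^^^^^^^^^^^^^^^^
AttributeError: 'float' object has no attribute 'round'
Traceback (most recent call last):
  File "h.py", line 31, in st
    tip=s["eef_pos"]+C.apply([0,0,nose]);print("tip world",tip.round(1),"keeper",wk(tip).round(1),"F",s["contact_force"].round(2),"open",s["opening"].round(2),"t",round(s["clock"],2))
                                                                                                                                         ^^^^^^^^^^^^^^^^^^
AttributeError: 'float' object has no attribute 'round'
```

```bash
sed -i 's/s\["opening"\].round(2)/round(float(s["opening"]),2)/' h.py
python3 - <<'E'
from h import *
st();go(kw([-112,0,110]),tool(KY,0.2));go(kw([-112,0,110]),tool(KY,0))
E
```

```text
tip world [233.3 579.5 230.9] keeper [-785.2  -23.9  230.9] F [-0.13  0.69  1.23] open -0.0 t 0.77
turn [-0.001 -0.199 -0.008] | shift now-axes [-668.5   29.3  121.8] after-turn [-631.4   23.8  251.8]
turn [-0.001  0.001 -0.008] | shift now-axes [-672.9   29.3  121.3] after-turn [-673.2   23.8  120.9]
```

Scaled: -39.5 mm / 200 = -0.1975, 3 mm / 200 = 0.015.

```bash
python3 steer.py '[0, 0, 0, -0.1975, 0.0075, 0.015, 0, 0, 0, 0, -0.1975, 0.0075, 0.015, 0, 0, 0, 0, -0.1975, 0.0075, 0.015, 0, 0, 0, 0, -0.1975, 0.0075, 0.015, 0, 0, 0, 0, -0.1975, 0.0075, 0.015, 0]' >/dev/null
python3 steer.py '[0, 0, 0, -0.1975, 0.0075, 0.015, 0, 0, 0, 0, -0.1975, 0.0075, 0.015, 0, 0, 0, 0, -0.1975, 0.0075, 0.015, 0, 0, 0, 0, -0.1975, 0.0075, 0.015, 0, 0, 0, 0, -0.1975, 0.0075, 0.015, 0]' >/dev/null
python3 steer.py '[0, 0, 0, -0.1975, 0.0075, 0.015, 0, 0, 0, 0, -0.1975, 0.0075, 0.015, 0, 0, 0, 0, -0.1975, 0.0075, 0.015, 0, 0, 0, 0, -0.1975, 0.0075, 0.015, 0, 0, 0, 0, -0.15, 0.0075, 0.015, 0]' >/dev/null
python3 steer.py '[0, -0.025, 0, 0, 0, 0, 0, 0, -0.025, 0, 0, 0, 0, 0, 0, 0, 0, 0, 0, 0, 0]'
python3 - <<'E'
from h import *
st();go(kw([-112,0,70]),tool(KY,0.2))
E
```

```text
clock: 2.27
eef_pos: [409.2, 22.7, 207.9]
tcp_rot: [-3.141, 0.205, 1.836]
contact_force: [-0.1, -0.2, 0.1]
opening: -0.003
grasp_force: 0.0
tip world [410.4  18.4 186.4] keeper [-197.2   -3.1  186.4] F [-0.06 -0.19  0.09] open -0.0 t 2.27
turn [-0.001  0.005 -0.005] | shift now-axes [-59.9   3.5 131.3] after-turn [-60.5   3.  131. ]
```

Scaled: 24 mm / 200 = 0.12, -12 mm / 200 = -0.06.

```bash
python3 steer.py '[0, 0, 0, -0.06, 0.0035, 0.12, 0, 0, 0, 0, -0.06, 0.0035, 0.12, 0, 0, 0, 0, -0.06, 0.0035, 0.12, 0, 0, 0, 0, -0.06, 0.0035, 0.12, 0, 0, 0, 0, -0.06, 0.0035, 0.12, 0]' >/dev/null
python3 steer.py '[0, 0, 0, 0, 0, 0, 0, 0, 0, 0, 0, 0, 0, 0]' |sed -n 4p
python3 - <<'E'
from h import *
import cv2
st();go(kw([-112,0,62]),tool(KY,0.2))
a=camrig.grab_frame("side")[190:310,210:350,::-1];cv2.imwrite("pics/p1.png",cv2.resize(a,None,fx=4,fy=4,interpolation=cv2.INTER_CUBIC))
E
```

```text
contact_force: [1.0, 0.6, 0.1]
tip world [434.9 -59.5  80.2] keeper [-115.6   -0.2   80.2] F [1.   0.63 0.06] open 0.0 t 2.85
turn [-0.003 -0.002 -0.002] | shift now-axes [ 0.   0.2 18.5] after-turn [ 0.1  0.2 18.5]
```

View pics/p1.png

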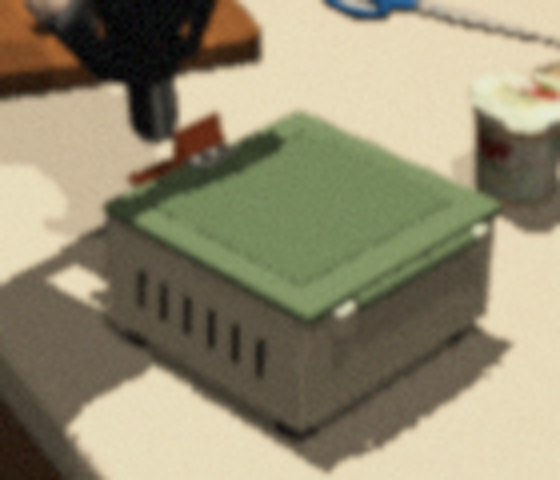

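Finger (152,135) hovers over the orange pad, clear of the hook (200,140). Feeling down along the tool.

Scaled: 4 mm / 200 = 0.02, 3 mm / 200 = 0.015.

```bash
python3 steer.py '[0, 0, 0, 0, 0, 0.02, 0, 0, 0, 0, 0, 0, 0.015, 0, 0, 0, 0, 0, 0, 0.01, 0, 0, 0, 0, 0, 0, 0, 0]' |grep -E "eef|contact"
for i in 1; do :; done
python3 steer.py '[0, 0, 0, 0, 0, 0.01, 0, 0, 0, 0, 0, 0, 0, 0]'|grep -E "eef|contact"
python3 steer.py '[0, 0, 0, 0, 0, 0.01, 0, 0, 0, 0, 0, 0, 0, 0]'|grep -E "eef|contact"
python3 steer.py '[0, 0, 0, 0, 0, 0.01, 0, 0, 0, 0, 0, 0, 0, 0]'|grep -E "eef|contact"
python3 steer.py '[0, 0, 0, 0, 0, 0.005, 0, 0, 0, 0, 0, 0, 0, 0]'|grep -E "eef|contact"
python3 steer.py '[0, 0, 0, 0, 0, 0.005, 0, 0, 0, 0, 0, 0, 0, 0]'|grep -E "eef|contact"
python3 -c "
from h import *
st()"
```

```text
eef_pos: [435.3, -56.5, 93.9]
contact_force: [-0.5, -0.2, 0.2]
eef_pos: [435.4, -57.2, 91.8]
contact_force: [-0.3, -0.1, 0.1]
eef_pos: [435.4, -57.7, 89.7]
contact_force: [-0.3, 0.1, -0.2]
eef_pos: [435.4, -58.1, 87.6]
contact_force: [-0.2, -0.7, 0.1]
eef_pos: [435.6, -58.4, 86.8]
contact_force: [-0.3, 0.0, 0.2]
eef_pos: [435.6, -58.5, 85.8]
contact_force: [0.1, 0.1, 0.0]
tip world [436.8 -62.7  64.3] keeper [-112.     0.7   64.3] F [0.1  0.09 0.02] open 0.0 t 4.07
```

Tip is 64.3 with its outer edge near 62; no contact yet. Continuing in 1–2 mm steps.

Scaled: 2 mm / 200 = 0.01.

```bash
for i in 1; do :; done
python3 steer.py '[0, 0, 0, 0, 0, 0.01, 0, 0, 0, 0, 0, 0, 0, 0]'|grep -E "eef|contact"
python3 steer.py '[0, 0, 0, 0, 0, 0.01, 0, 0, 0, 0, 0, 0, 0, 0]'|grep -E "eef|contact"
python3 steer.py '[0, 0, 0, 0, 0, 0.005, 0, 0, 0, 0, 0, 0, 0, 0]'|grep -E "eef|contact"
python3 steer.py '[0, 0, 0, 0, 0, 0.005, 0, 0, 0, 0, 0, 0, 0, 0]'|grep -E "eef|contact"
python3 steer.py '[0, 0, 0, 0, 0, 0.005, 0, 0, 0, 0, 0, 0, 0, 0]'|grep -E "eef|contact"
```

```text
eef_pos: [435.7, -58.9, 83.7]
contact_force: [-0.3, 0.0, -0.2]
eef_pos: [436.0, -59.3, 81.9]
contact_force: [-0.5, 0.7, 1.6]
eef_pos: [436.0, -59.4, 81.0]
contact_force: [-0.5, 1.7, 2.9]
eef_pos: [436.1, -59.5, 80.0]
contact_force: [-0.3, 3.3, 2.4]
eef_pos: [436.1, -59.7, 79.0]
contact_force: [-0.1, 3.8, 3.9]
```

Scaled: 1 mm / 200 = 0.005, 0.5 mm / 200 = 0.0025.

```bash
python3 steer.py '[0, 0, 0, 0.0025, 0, 0.005, 0, 0, 0, 0, 0, 0, 0, 0]'|grep -E "eef|contact"
python3 steer.py '[0, 0, 0, 0.0015, 0, 0.005, 0, 0, 0, 0, 0, 0, 0, 0]'|grep -E "eef|contact"
python3 steer.py '[0, 0, 0, 0.001, 0, 0.005, 0, 0, 0, 0, 0, 0, 0, 0]'|grep -E "eef|contact"
python3 -c "
from h import *
st()
import cv2
cv2.imwrite('pics/tmp.png',camrig.grab_frame('side')[190:310,210:350,::-1])
a=cv2.imread('pics/tmp.png');print(((a[...,1]>a[...,2].astype(int)+20)).sum())"
```

```text
eef_pos: [436.1, -59.7, 78.0]
contact_force: [0.5, -0.2, 3.3]
eef_pos: [436.1, -59.6, 77.0]
contact_force: [-0.2, -0.4, 4.7]
eef_pos: [436.1, -59.6, 75.9]
contact_force: [1.8, -1.5, 2.8]
tip world [437.2 -63.8  54.3] keeper [-110.8    0.8   54.3] F [ 1.79 -1.52  2.78] open 0.0 t 5.4
111
```

Scaled: 0.2 mm / 200 = 0.001.

```bash
python3 steer.py '[0, 0, 0, 0.001, 0, 0, 0, 0, 0, 0, 0, 0, 0, 0, 0, 0, 0, 0, 0, 0, 0, 0, 0, 0, 0, 0, 0, 0, 0, 0, 0, 0, 0, 0, 0]'|grep -E "eef|contact"
python3 -c "
from h import *
a=camrig.grab_frame('side')[:,:,::-1]
cv2.imwrite('pics/p2.png',cv2.resize(a[100:330,150:400],None,fx=2.4,fy=2.4,interpolation=cv2.INTER_CUBIC))"
```

```text
eef_pos: [435.9, -59.2, 75.9]
contact_force: [0.7, -0.2, 2.1]
```

View pics/p2.png

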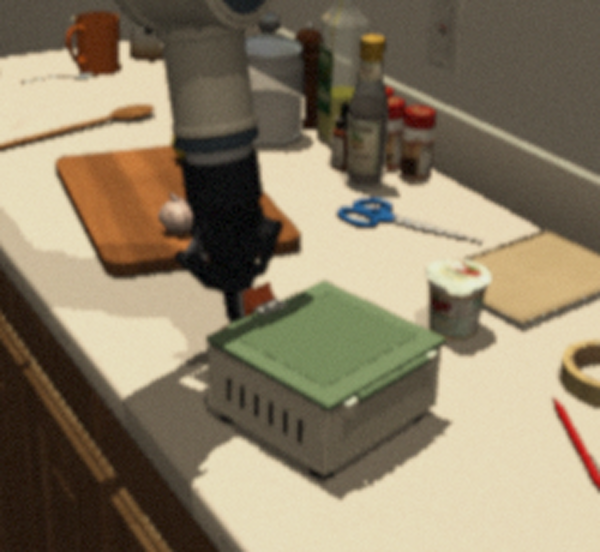

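Lid still shut at (325,345), finger on the pad at (237,305). Pressing further.

Scaled: 0.8 mm / 200 = 0.004, 0.2 mm / 200 = 0.001.

```bash
for i in 1; do :; done
python3 steer.py '[0, 0, 0, 0.001, 0, 0.004, 0, 0, 0, 0, 0, 0, 0, 0]'|grep -E "eef|contact"
python3 steer.py '[0, 0, 0, 0.001, 0, 0.004, 0, 0, 0, 0, 0, 0, 0, 0]'|grep -E "eef|contact"
python3 -c "
from h import *
st()
cv2.imwrite('pics/t1.png',camrig.grab_frame('side')[:,:,::-1])
a=[cv2.imread('pics/'+n).astype(int) for n in('t1.png',)][0]
print((a[...,1]>a[...,2]+12).sum(), [ (b[...,1]>b[...,2]+12).sum() for b in [cv2.resize(cv2.imread('pics/side0.png'),(512,384)).astype(int)]])"
```

```text
eef_pos: [436.0, -59.3, 75.1]
contact_force: [-0.7, -1.7, 4.9]
eef_pos: [436.0, -59.4, 74.4]
contact_force: [-0.7, -2.0, 7.3]
tip world [437.2 -63.6  52.8] keeper [-111.1    0.8   52.8] F [-0.72 -1.97  7.32] open 0.0 t 6.25
2192 [np.int64(2777)]
```

Scaled: 0.8 mm / 200 = 0.004, 0.2 mm / 200 = 0.001.

```bash
python3 -c "
from h import *
cv2.imwrite('pics/a.png',camrig.grab_frame('side'))"
python3 steer.py '[0, 0, 0, 0.001, 0, 0.004, 0, 0, 0, 0, 0, 0, 0, 0]'|grep -E "eef|contact"
python3 steer.py '[0, 0, 0, 0, 0, 0, 0, 0, 0, 0, 0, 0, 0, 0, 0, 0, 0, 0, 0, 0, 0]'|grep -E "eef|contact"
python3 -c "
from h import *
b=camrig.grab_frame('side');a=cv2.imread('pics/a.png')
print((cv2.absdiff(a,b).max(2)>40).sum())"
```

```text
eef_pos: [436.1, -59.4, 73.9]
contact_force: [-2.3, -1.5, 13.4]
eef_pos: [436.0, -59.4, 73.9]
contact_force: [-1.3, -1.8, 12.1]
4500
```

Scaled: -35 mm / 200 = -0.175, -20 mm / 200 = -0.1.

```bash
python3 steer.py '[0, 0, 0, 0, 0, -0.03, 0, 0, 0, 0, 0, 0, -0.1, 0, 0, 0, 0, 0.05, 0, -0.175, 0, 0, 0, 0, 0.05, 0, -0.175, 0, 0, 0, 0, 0.05, 0, -0.175, 0]'|grep -E "eef|contact"
python3 -c "
from h import *
st()
a=camrig.grab_frame('side')[:,:,::-1]
cv2.imwrite('pics/p3.png',cv2.resize(a[100:330,150:400],None,fx=2.4,fy=2.4,interpolation=cv2.INTER_CUBIC))
go([504.5,225,150],tool(KY,0))"
```

```text
eef_pos: [419.9, -5.1, 196.6]
contact_force: [1.1, -0.6, -0.4]
tip world [421.   -9.3 175.1] keeper [-167.7   -0.3  175.1] F [ 1.1  -0.65 -0.43] open 0.0 t 7.23
turn [ 0.005  0.199 -0.004] | shift now-axes [200.4 139.3  -9.1] after-turn [197.8 140.   30. ]
```

View pics/p3.png

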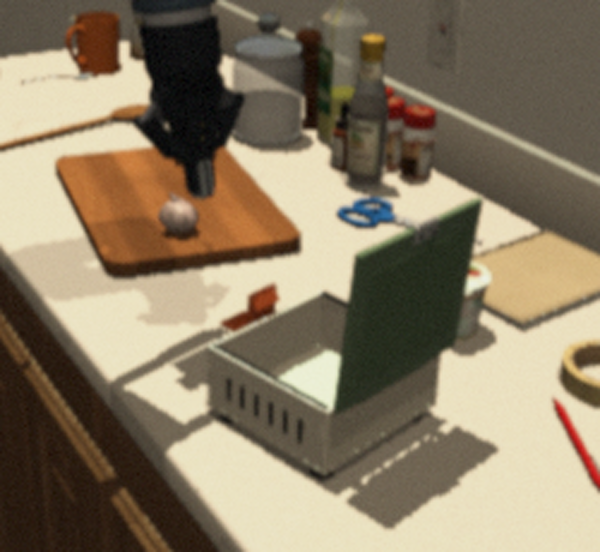

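Lid stands open at (410,300), garlic sits at (180,216), box unmoved. Refining the garlic position.

Scaled: 0.1 rad / 4 = 0.025.

```bash
python3 steer.py '[0, 0.025, 0, 0, 0, 0, 1, 0, 0.025, 0, 0, 0, 0, 1, 0, 0, 0, 0, 0, 0, 1]' 25 |grep -E "eef|opening"
python3 -c "
from h import *
c=[]
for n,p in(('side',(225,190)),('top',(227.5,217))):
    a=camrig.grab_frame(n);x,y=int(p[0])-22,int(p[1])-22
    h=cv2.cvtColor(a[y:y+44,x:x+44],cv2.COLOR_RGB2HSV).astype(int)
    m=((h[...,1]<110)&(h[...,2]>70)).astype(np.uint8)
    k,l,s,ce=cv2.connectedComponentsWithStats(m);print(n,[(s[i].tolist(),(ce[i]+[x,y]).round(1)) for i in range(1,k) if s[i,4]>30])
print(proj('side',[504.5,225,44]),proj('top',[504.5,225,44]))
go([504.5,225,150],tool(KY,0))"
```

```text
eef_pos: [421.9, -6.2, 196.4]
opening: 0.419
side [([14, 13, 15, 15, 160], array([224.1, 188.5])), ([25, 41, 19, 3, 37], array([239.2, 210.4]))]
top [([14, 15, 17, 15, 191], array([227.1, 216.9])), ([41, 28, 3, 16, 32], array([247.3, 232.2]))]
[[223.23825082 188.85558481]] [[227.7229006  216.72967655]]
turn [-0.001  0.002 -0.006] | shift now-axes [201.9 141.4  22.8] after-turn [201.  142.6  23.4]
```

Scaled: 33.6 mm / 200 = 0.168, 23.5 mm / 200 = 0.1175.

```bash
python3 steer.py '[0, 0, 0, 0.168, 0.1175, 0.01, 1, 0, 0, 0, 0.168, 0.1175, 0.01, 1, 0, 0, 0, 0.168, 0.1175, 0.01, 1, 0, 0, 0, 0.168, 0.1175, 0.01, 1, 0, 0, 0, 0.168, 0.1175, 0.01, 1]' >/dev/null
python3 steer.py '[0, 0, 0, 0.168, 0.1175, 0.01, 1, 0, 0, 0, 0, 0, 0, 1, 0, 0, 0, 0, 0, 0, 1]' |grep -E "eef|opening"
python3 -c "
from h import *
print(tri((224.1,188.5),(227.1,216.9)))
go([504.5,225,48],tool(KY,0),0)"
```

```text
eef_pos: [503.0, 228.2, 182.6]
opening: 0.997
(array([505.84043473, 226.2457873 ,  44.02023163]), array([7.24182089]))
turn [-0.001  0.003  0.001] | shift now-axes [ -3.    0.7 134.6] after-turn [ -3.4   0.6 134.6]
```

Scaled: 30 mm / 200 = 0.15, -2.7 mm / 200 = -0.0135.

```bash
python3 steer.py '[0, 0, 0, -0.0135, 0.006, 0.15, 1, 0, 0, 0, 0, 0, 0.15, 1, 0, 0, 0, 0, 0, 0.15, 1, 0, 0, 0, 0, 0, 0.15, 1, 0, 0, 0, 0, 0, 0.07, 1]' |grep -E "eef|contact"
python3 steer.py '[0, 0, 0, 0, 0, 0, 1, 0, 0, 0, 0, 0, 0, 0, 0, 0, 0, 0, 0, 0, 0, 0, 0, 0, 0, 0, 0, 0, 0, 0, 0, 0, 0, 0, 0]' 25
python3 steer.py '[0, 0, 0, 0, 0, 0, 0, 0, 0, 0, 0, 0, 0, 0, 0, 0, 0, 0, 0, 0, 0]' 
```

```text
eef_pos: [502.6, 221.9, 46.4]
contact_force: [-1.4, 0.4, 0.1]
clock: 9.13
eef_pos: [506.3, 223.9, 51.6]
tcp_rot: [3.14, -0.0, 1.839]
contact_force: [-2.6, -2.3, 7.6]
opening: 0.54
grasp_force: 24.4
clock: 9.38
eef_pos: [506.3, 223.9, 51.6]
tcp_rot: [3.14, -0.0, 1.839]
contact_force: [-1.1, -0.9, 7.1]
opening: 0.546
grasp_force: 24.5
```

Scaled: -10 mm / 200 = -0.05, -2 mm / 200 = -0.01.

```bash
python3 steer.py '[0, 0, 0, 0, 0, -0.01, 0, 0, 0, 0, 0, 0, -0.01, 0, 0, 0, 0, 0, 0, -0.01, 0, 0, 0, 0, 0, 0, -0.05, 0, 0, 0, 0, 0, 0, 0, 0]' |grep -vE "rot"
python3 steer.py '[0, 0, 0, 0, 0, -0.15, 0, 0, 0, 0, 0, 0, -0.15, 0, 0, 0, 0, 0, 0, -0.15, 0, 0, 0, 0, 0, 0, -0.15, 0, 0, 0, 0, 0, 0, 0, 0]' |grep -vE "rot"
python3 -c "
from h import *
st();go(kw([-10,0,180]),tool(KY,0),0)
for n in ('side',):
    a=camrig.grab_frame(n)[:,:,::-1]
    cv2.imwrite('pics/p4.png',cv2.resize(a[60:290,150:400],None,fx=2.4,fy=2.4,interpolation=cv2.INTER_CUBIC))"
```

```text
clock: 9.8
eef_pos: [506.5, 224.1, 67.6]
contact_force: [1.2, 0.5, -0.8]
opening: 0.541
grasp_force: 25.8
clock: 10.22
eef_pos: [508.6, 225.0, 191.9]
contact_force: [1.6, 1.0, -0.3]
opening: 0.541
grasp_force: 26.0
tip world [508.8 225.1 169.9] keeper [-370.2  147.   169.9] F [ 1.58  1.   -0.3 ] open 0.54 t 10.22
turn [ 0.009 -0.001 -0.002] | shift now-axes [-360.5 -146.    10.1] after-turn [-360.1 -146.8   11.9]
```

View pics/p4.png

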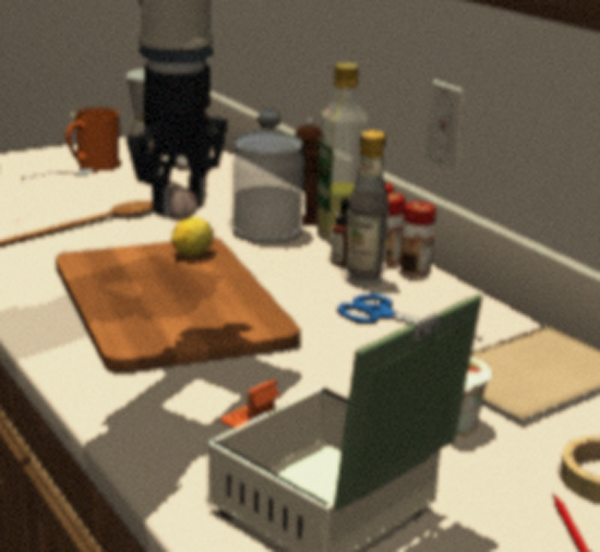

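Garlic is held between the fingers at (180,203). Carrying it over the box.

Scaled: -36 mm / 200 = -0.18, -14.6 mm / 200 = -0.073.

```bash
python3 steer.py '[0, 0, 0, -0.09, -0.035, 0, 0, 0, 0, 0, -0.18, -0.073, 0, 0, 0, 0, 0, -0.18, -0.073, 0, 0, 0, 0, 0, -0.18, -0.073, 0, 0, 0, 0, 0, -0.18, -0.073, 0, 0]' >/dev/null
python3 steer.py '[0, 0, 0, -0.18, -0.073, 0, 0, 0, 0, 0, -0.18, -0.073, 0, 0, 0, 0, 0, -0.18, -0.073, 0, 0, 0, 0, 0, -0.18, -0.073, 0, 0, 0, 0, 0, -0.18, -0.073, 0, 0]' >/dev/null
python3 steer.py '[0, 0, 0, -0.1, -0.035, 0, 0, 0, 0, 0, 0, 0, 0, 0, 0, 0, 0, 0, 0, 0, 0]' |grep -vE "rot"
python3 -c "
from h import *
st();go(kw([-12,0,55]),tool(KY,0),0)"
```

```text
clock: 11.35
eef_pos: [460.5, -164.7, 185.0]
contact_force: [-0.5, -0.5, -0.1]
opening: 0.536
grasp_force: 26.0
tip world [ 460.5 -164.7  163. ] keeper [ -7.4  -3.7 163. ] F [-0.49 -0.45 -0.11] open 0.54 t 11.35
turn [-0.001 -0.001 -0.005] | shift now-axes [  4.5   3.8 130. ] after-turn [  4.6   3.7 130. ]
```

Scaled: 28 mm / 200 = 0.14, 20 mm / 200 = 0.1.

```bash
python3 steer.py '[0, 0, 0, 0.0225, 0.019, 0.1, 0, 0, 0, 0, 0, 0, 0.14, 0, 0, 0, 0, 0, 0, 0.14, 0, 0, 0, 0, 0, 0, 0.14, 0, 0, 0, 0, 0, 0, 0.1, 0]' |grep -E "eef|contact"
python3 steer.py '[0, 0, 0, 0, 0, 0.03, 0, 0, 0, 0, 0, 0, 0, 0, 0, 0, 0, 0, 0, 0, 0]' |grep -E "eef|contact"
python3 steer.py '[0, 0, 0, 0, 0, 0.0075, 0, 0, 0, 0, 0, 0, 0, 0]' |grep -E "eef|contact"
python3 steer.py '[0, 0, 0, 0, 0, 0.0075, 0, 0, 0, 0, 0, 0, 0, 0]' |grep -E "eef|contact"
```

```text
eef_pos: [462.6, -156.8, 59.5]
contact_force: [-0.2, 0.6, -0.1]
eef_pos: [464.0, -157.9, 56.1]
contact_force: [-0.9, 0.3, -0.6]
eef_pos: [464.6, -158.6, 55.4]
contact_force: [-0.6, 0.1, -0.5]
eef_pos: [464.2, -158.6, 53.5]
contact_force: [-1.0, 0.2, -0.7]
```

Scaled: 2 mm / 200 = 0.01.

```bash
python3 steer.py '[0, 0, 0, 0, 0, 0.01, 0, 0, 0, 0, 0, 0, 0.01, 0, 0, 0, 0, 0, 0, 0, 0]' |grep -E "eef|contact"
python3 steer.py '[0, 0, 0, 0, 0, 0.005, 0, 0, 0, 0, 0, 0, 0, 0]' |grep -E "eef|contact"
python3 steer.py '[0, 0, 0, 0, 0, 0.005, 0, 0, 0, 0, 0, 0, 0, 0]' |grep -E "eef|contact"
python3 steer.py '[0, 0, 0, 0, 0, 0.005, 0, 0, 0, 0, 0, 0, 0, 0]' |grep -E "eef|contact"
python3 steer.py '[0, 0, 0, 0, 0, 0.005, 0, 0, 0, 0, 0, 0, 0, 0]' |grep -E "eef|contact"
python3 steer.py '[0, 0, 0, 0, 0, 0.005, 0, 0, 0, 0, 0, 0, 0, 0]' |grep -E "eef|contact"
```

```text
eef_pos: [463.6, -158.5, 48.6]
contact_force: [-0.3, 0.9, -1.0]
eef_pos: [463.6, -158.5, 47.7]
contact_force: [0.9, -0.7, -0.7]
eef_pos: [463.7, -158.5, 46.7]
contact_force: [0.7, 0.2, -0.7]
eef_pos: [463.8, -158.5, 46.3]
contact_force: [-2.0, 1.3, 8.4]
eef_pos: [463.8, -158.5, 46.1]
contact_force: [-6.1, 2.0, 21.0]
eef_pos: [463.9, -158.7, 45.4]
contact_force: [-6.8, 1.2, 25.4]
```

Contact was at about 46.5, and my last two steps pressed harder than I wanted. I'll back off at once, then release.

Scaled: -2 mm / 200 = -0.01.

```bash
python3 steer.py '[0, 0, 0, 0, 0, -0.01, 0, 0, 0, 0, 0, 0, 0, 0]' |grep -E "eef|contact"
python3 steer.py '[0, 0, 0, 0, 0, 0, 0.6, 0, 0, 0, 0, 0, 0, 0.7, 0, 0, 0, 0, 0, 0, 0.8, 0, 0, 0, 0, 0, 0, 0.85]' |grep -E "eef|contact|open"
python3 steer.py '[0, 0, 0, 0, 0, -0.04, 0.85, 0, 0, 0, 0, 0, -0.1, 0.85, 0, 0, 0, 0, 0, -0.19, 0.85, 0, 0, 0, 0, 0, -0.19, 0.85, 0, 0, 0, 0, 0, -0.19, 0.85]' |grep -E "eef|contact|open"
python3 -c "
from h import *
st()
go(kw([125,0,250]),tool(KY,0))
for n in ('side','top'):
    a=camrig.grab_frame(n)[:,:,::-1]
    cv2.imwrite('pics/q'+n+'.png',a)
t=cv2.imread('pics/qtop.png')[160:290,290:440];s=cv2.imread('pics/qside.png')[160:290,210:360]
cv2.imwrite('pics/p5.png',cv2.resize(np.hstack([s,t]),None,fx=2.6,fy=2.6,interpolation=cv2.INTER_CUBIC))"
```

```text
eef_pos: [464.1, -158.6, 46.4]
contact_force: [0.2, 0.6, -0.1]
eef_pos: [463.7, -158.5, 45.6]
contact_force: [0.2, 0.4, -0.3]
opening: 0.852
eef_pos: [463.2, -158.3, 189.7]
contact_force: [0.1, 0.2, 0.2]
opening: 0.849
tip world [ 463.1 -158.3  167.7] keeper [-12.9   0.6 167.7] F [0.08 0.18 0.23] open 0.85 t 14.35
turn [-0.001 -0.001 -0.002] | shift now-axes [-137.8   -0.3  -82.4] after-turn [-137.9   -0.6  -82.3]
```

View pics/p5.png

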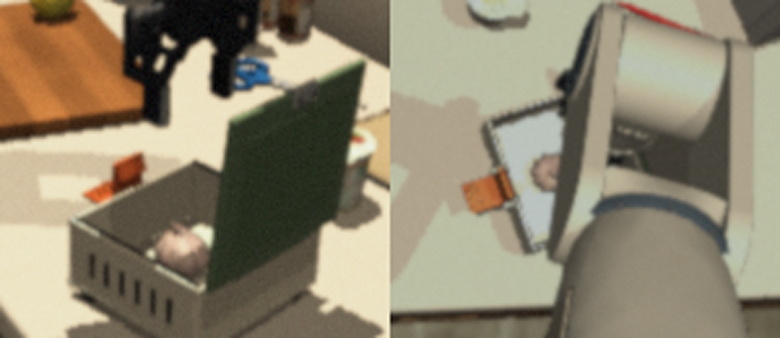

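Garlic rests on the box floor at (183,250) in the left half; lid is still open. Now up and over behind the lid, fingers shut.

Scaled: -35 mm / 200 = -0.175.

```bash
python3 steer.py '[0, 0, 0, 0, 0, -0.175, 0, 0, 0, 0, 0, 0, -0.175, 0, 0, 0, 0, 0, 0, -0.175, 0, 0, 0, 0, 0, 0, 0, 0]' |grep -E "eef|open"
python3 -c "
from h import *
st();print(atz('top',430,176,20),atz('top',430,176,180))
go(kw([130,0,265]),tool(KY,0))"
```

```text
eef_pos: [466.4, -159.4, 299.4]
opening: 0.285
tip world [ 466.6 -159.5  277.4] keeper [-10.8   3.6 277.4] F [ 1.53 -0.32  0.37] open 0.28 t 14.78
[ 615.19701606 -420.42280547   20.        ] [ 574.83753426 -362.82747149  180.        ]
turn [ 0.008  0.005 -0.002] | shift now-axes [-140.9   -3.2   13.2] after-turn [-140.9   -3.4   12.4]
```

Scaled: -28 mm / 200 = -0.14.

```bash
python3 steer.py '[0, 0, 0, -0.14, 0, 0, 0, 0, 0, 0, -0.14, 0, 0, 0, 0, 0, 0, -0.14, 0, 0, 0, 0, 0, 0, -0.14, 0, 0, 0, 0, 0, 0, -0.14, 0, 0, 0]' >/dev/null
python3 steer.py '[0, 0, 0, 0, 0, 0, 0, 0, 0, 0, 0, 0, 0, 0]' |grep -E "contact|open"
python3 -c "
from h import *
st()
go(kw([122,0,220]),tool(KY,0))"
```

```text
contact_force: [-0.3, -0.8, -0.5]
opening: 0.003
tip world [ 500.5 -294.3  270.1] keeper [128.2   0.3 270.1] F [-0.27 -0.79 -0.55] open 0.0 t 15.37
turn [-0.001 -0.001 -0.004] | shift now-axes [ 6.2 -0.3 50.1] after-turn [ 6.2 -0.3 50.1]
```

Scaled: 20 mm / 200 = 0.1, 10 mm / 200 = 0.05.

```bash
python3 steer.py '[0, 0, 0, 0, 0, 0.1, 0, 0, 0, 0, 0, 0, 0.1, 0, 0, 0, 0, 0, 0, 0.05, 0, 0, 0, 0, 0, 0, 0, 0]' |grep -E "eef|contact"
python3 steer.py '[0, 0, 0, 0.04, 0, 0, 0, 0, 0, 0, 0.04, 0, 0, 0, 0, 0, 0, 0.04, 0, 0, 0, 0, 0, 0, 0.04, 0, 0, 0, 0, 0, 0, 0.035, 0, 0, 0]' |grep -E "eef|contact"
python3 -c "
from h import *
st()
go(kw([48,0,212.5]),tool(KY,0))"
```

```text
eef_pos: [499.3, -291.8, 240.5]
contact_force: [-0.5, 0.5, 0.3]
eef_pos: [490.6, -255.0, 243.8]
contact_force: [1.1, -0.7, 1.3]
tip world [ 490.6 -255.   221.8] keeper [ 87.7   1.3 221.8] F [ 1.1  -0.72  1.26] open 0.0 t 16.12
turn [ 0.001  0.001 -0.002] | shift now-axes [39.7 -1.3  9.2] after-turn [39.7 -1.2  9.3]
```

Scaled: 10 mm / 200 = 0.05, 3 mm / 200 = 0.015.

```bash
python3 steer.py '[0, 0, 0, 0.05, 0, 0.01, 0, 0, 0, 0, 0.05, 0, 0.01, 0, 0, 0, 0, 0.05, 0, 0.0125, 0, 0, 0, 0, 0.05, -0.005, 0.015, 0]' |grep -E "contact"
python3 steer.py '[0, 0, 0, 0.0465, 0, 0.02, 0, 0, 0, 0, 0.0465, 0, 0.0225, 0, 0, 0, 0, 0.0465, 0, 0.025, 0, 0, 0, 0, 0.0465, 0, 0.0275, 0]' |grep -E "contact"
python3 steer.py '[0, 0, 0, 0.04, 0, 0.0325, 0, 0, 0, 0, 0.04, 0, 0.035, 0, 0, 0, 0, 0.035, 0, 0.0375, 0, 0, 0, 0, 0.035, 0, 0.04, 0]' |grep -E "eef|contact"
python3 -c "
from h import *
st()
go(kw([-39.6,0,127.6]),tool(KY,0))
a=camrig.grab_frame('side')[:,:,::-1]
cv2.imwrite('pics/p6.png',cv2.resize(a[100:330,150:400],None,fx=2.4,fy=2.4,interpolation=cv2.INTER_CUBIC))"
```

```text
contact_force: [0.8, -1.5, 0.8]
contact_force: [1.1, -2.3, -0.7]
eef_pos: [460.8, -152.0, 184.5]
contact_force: [-0.4, -0.6, 0.0]
tip world [ 460.8 -152.   162.5] keeper [-19.5   0.  162.5] F [-0.43 -0.56  0.  ] open 0.0 t 17.12
turn [-0.    -0.    -0.002] | shift now-axes [20.1 -0.1 34.9] after-turn [20.1 -0.  34.9]
```

View pics/p6.png

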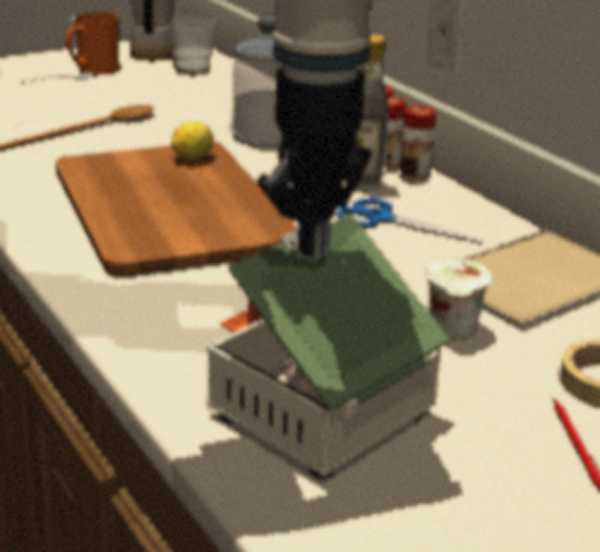

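The finger (312,255) is swinging the lid over, now about half shut. Continuing down the arc.

The rows are not in the units I measure in: shifts go in shares of 20 cm and turns go in shares of 4 rad. I convert before sending: 9 mm / 200 = 0.045, 8.5 mm / 200 = 0.0425.

```bash
python3 steer.py '[0, 0, 0, 0.03, 0, 0.0425, 0, 0, 0, 0, 0.025, 0, 0.0425, 0, 0, 0, 0, 0.025, 0, 0.045, 0, 0, 0, 0, 0.02, 0, 0.045, 0]' |grep -E "contact"
python3 steer.py '[0, 0, 0, 0.01, 0, 0.025, 0, 0, 0, 0, 0.01, 0, 0.025, 0, 0, 0, 0, 0.005, 0, 0.025, 0, 0, 0, 0, 0.005, 0, 0.015, 0, 0, 0, 0, 0, 0, 0, 0]' |grep -E "eef|contact"
python3 -c "
from h import *
st()"
```

```text
contact_force: [0.6, -1.1, 0.9]
eef_pos: [454.1, -127.6, 131.8]
contact_force: [0.6, -0.3, 0.8]
tip world [ 454.1 -127.6  109.8] keeper [-44.9   0.  109.8] F [ 0.62 -0.27  0.79] open 0.0 t 17.92
```

Scaled: 3 mm / 200 = 0.015, 2 mm / 200 = 0.01.

```bash
python3 steer.py '[0, 0, 0, 0.005, 0, 0.015, 0, 0, 0, 0, 0.0025, 0, 0.015, 0, 0, 0, 0, 0.0025, 0, 0.01, 0, 0, 0, 0, 0, 0, 0, 0]' |grep -E "eef|contact"
python3 steer.py '[0, 0, 0, 0.0015, 0, 0.01, 0, 0, 0, 0, 0, 0, 0, 0]' |grep -E "eef|contact"
python3 steer.py '[0, 0, 0, 0.0015, 0, 0.01, 0, 0, 0, 0, 0, 0, 0, 0]' |grep -E "eef|contact"
python3 steer.py '[0, 0, 0, 0.001, 0, 0.0075, 0, 0, 0, 0, 0, 0, 0, 0]' |grep -E "eef|contact"
python3 steer.py '[0, 0, 0, 0, 0, 0.005, 0, 0, 0, 0, 0, 0, 0, 0]' |grep -E "eef|contact"
```

```text
eef_pos: [453.8, -125.8, 124.1]
contact_force: [0.9, -0.2, 1.6]
eef_pos: [453.6, -125.5, 122.2]
contact_force: [0.2, -0.2, 1.8]
eef_pos: [453.6, -125.2, 120.3]
contact_force: [-0.1, 0.3, 3.1]
eef_pos: [453.6, -125.0, 118.9]
contact_force: [-0.8, -1.4, 3.9]
eef_pos: [453.6, -125.0, 118.0]
contact_force: [-0.4, -0.4, 5.8]
```

Scaled: 1 mm / 200 = 0.005.

```bash
python3 steer.py '[0, 0, 0, 0, 0, 0.005, 0, 0, 0, 0, 0, 0, 0, 0]' |grep -E "eef|contact"
python3 steer.py '[0, 0, 0, 0, 0, 0.005, 0, 0, 0, 0, 0, 0, 0, 0]' |grep -E "eef|contact"
```

```text
eef_pos: [453.6, -124.9, 117.1]
contact_force: [-1.7, -0.4, 6.7]
eef_pos: [453.6, -124.8, 116.1]
contact_force: [-0.4, 1.4, 6.5]
```

Scaled: 1 mm / 200 = 0.005.

```bash
python3 steer.py '[0, 0, 0, 0, 0, 0.005, 0, 0, 0, 0, 0, 0, 0, 0]' |grep -E "eef|contact"
python3 steer.py '[0, 0, 0, 0, 0, 0.005, 0, 0, 0, 0, 0, 0, 0, 0]' |grep -E "eef|contact"
```

```text
eef_pos: [453.5, -124.7, 115.1]
contact_force: [-1.2, 1.5, 6.9]
eef_pos: [453.5, -124.7, 114.1]
contact_force: [-2.9, 1.9, 8.6]
```

Scaled: 1 mm / 200 = 0.005.

```bash
python3 steer.py '[0, 0, 0, 0, 0, 0.005, 0, 0, 0, 0, 0, 0, 0, 0]' |grep -E "eef|contact"
python3 steer.py '[0, 0, 0, 0, 0, 0.005, 0, 0, 0, 0, 0, 0, 0, 0]' |grep -E "eef|contact"
```

```text
eef_pos: [453.5, -124.6, 113.1]
contact_force: [-1.5, 2.9, 7.5]
eef_pos: [453.3, -124.8, 111.6]
contact_force: [0.2, -0.7, -0.3]
```

Force fell to zero, so the catch probably snapped. Feeling lightly for the lid to confirm it is seated.

Scaled: 1 mm / 200 = 0.005.

```bash
python3 steer.py '[0, 0, 0, 0, 0, 0.005, 0, 0, 0, 0, 0, 0, 0, 0]' |grep -E "eef|contact"
python3 steer.py '[0, 0, 0, 0, 0, 0.005, 0, 0, 0, 0, 0, 0, 0, 0]' |grep -E "eef|contact"
```

```text
eef_pos: [453.4, -125.0, 110.6]
contact_force: [-0.2, 0.3, 0.0]
eef_pos: [453.4, -125.0, 109.7]
contact_force: [0.5, 1.3, 2.0]
```

Scaled: 0.6 mm / 200 = 0.003.

```bash
python3 steer.py '[0, 0, 0, 0, 0, 0.003, 0, 0, 0, 0, 0, 0, 0, 0]' |grep -E "eef|contact"
python3 steer.py '[0, 0, 0, 0, 0, 0.0015, 0, 0, 0, 0, 0, 0, 0, 0]' |grep -E "eef|contact"
```

```text
eef_pos: [453.5, -125.0, 109.1]
contact_force: [0.5, 0.2, 0.5]
eef_pos: [453.5, -125.1, 108.9]
contact_force: [-0.3, 0.2, 2.2]
```

Scaled: 0.6 mm / 200 = 0.003.

```bash
python3 steer.py '[0, 0, 0, 0, 0, 0.003, 0, 0, 0, 0, 0, 0, 0, 0]' |grep -E "eef|contact"
python3 steer.py '[0, 0, 0, 0, 0, 0.002, 0, 0, 0, 0, 0, 0, 0, 0]' |grep -E "eef|contact"
```

```text
eef_pos: [453.5, -125.0, 108.3]
contact_force: [-0.2, 1.0, 2.6]
eef_pos: [453.5, -125.0, 107.9]
contact_force: [-0.5, 0.2, 2.2]
```

Scaled: 0.5 mm / 200 = 0.0025.

```bash
python3 steer.py '[0, 0, 0, 0, 0, 0.0025, 0, 0, 0, 0, 0, 0, 0, 0]' |grep -E "eef|contact"
python3 steer.py '[0, 0, 0, 0, 0, 0.002, 0, 0, 0, 0, 0, 0, 0, 0]' |grep -E "eef|contact"
```

```text
eef_pos: [453.5, -125.0, 107.5]
contact_force: [-0.7, 0.9, 3.8]
eef_pos: [453.5, -124.9, 107.2]
contact_force: [-1.8, 0.6, 6.3]
```

The lid is now firm at the stop (6 N). Withdrawing slowly and looking.

Scaled: -38 mm / 200 = -0.19, -30 mm / 200 = -0.15.

```bash
python3 steer.py '[0, 0, 0, 0, 0, -0.01, 0, 0, 0, 0, 0, 0, -0.02, 0, 0, 0, 0, 0, 0, -0.05, 0, 0, 0, 0, 0, 0, -0.15, 0, 0, 0, 0, 0, 0, -0.19, 0]' |grep -E "eef|contact"
python3 steer.py '[0, 0, 0, 0, 0, -0.19, 0, 0, 0, 0, 0.19, 0, -0.1, 0, 0, 0, 0, 0.19, 0, 0, 0, 0, 0, 0, 0.19, 0, 0, 0, 0, 0, 0, 0.19, 0, 0, 0]' |grep -E "eef|contact"
python3 steer.py '[0, 0, 0, 0.19, 0, 0, 0, 0, 0, 0, 0.19, 0, 0, 0, 0, 0, 0, 0, 0, 0, 0, 0, 0, 0, 0, 0, 0, 0, 0, 0, 0, 0, 0, 0, 0]' |grep -E "clock|contact"
python3 -c "
from h import *
st()
s=camrig.grab_frame('side')[170:300,210:360,::-1];t=camrig.grab_frame('top')[160:290,290:440,::-1]
cv2.imwrite('pics/p7.png',cv2.resize(np.hstack([s,t]),None,fx=2.6,fy=2.6,interpolation=cv2.INTER_CUBIC))"
```

```text
eef_pos: [451.8, -124.6, 190.7]
contact_force: [-0.0, 0.1, -1.6]
eef_pos: [413.1, 21.6, 249.9]
contact_force: [0.5, 0.4, -0.2]
clock: 22.5
contact_force: [0.7, -0.5, -0.1]
tip world [393.5  93.8 227. ] keeper [-274.4    0.8  227. ] F [ 0.68 -0.54 -0.07] open -0.0 t 22.5
```

View pics/p7.png

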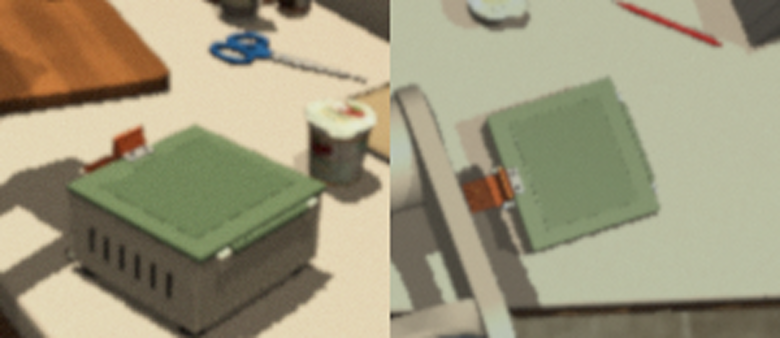

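The lid is shut and holding by itself (195,190), with the pot untouched at (340,140). Handing in.

```bash
python3 -c "
from rig import r, camrig, workorder
print(workorder.sign_off())"
```

```text
the job is handed in; nothing more can be done
None
```

The garlic is in the keeper with the lid shut and holding by itself, and the job is handed in at about 22.5 s; but while setting the garlic down, the wrist force reached about 25 N for a moment, over your 20 N limit, before I backed off.

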